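# Bring a test eye before the measuring head

## Task

Stand the loose test eye with the long thin barrel upright in the carousel's empty nest, set down gently with its barrel pointing outwards. Only then turn the carousel until that nest faces the measuring window and rests in its click position, with the eye still seated. Do not bump the measuring head, and leave the other loose things where they are.

Things in the scene. Friction and masses are not known exactly. Their poses are not given: they have to be found in the camera images.
- eye_long: the test eye to be loaded, the one loose eye with a LONG THIN aluminium barrel (24 mm diameter, 22 mm long, its axis 30 mm above the underside) on one end: housing 44 long (x) x 36 wide (y) x 50 high (z) mm, black, 0.12 kg or so; origin under the middle of the housing, +x points out through the lens side; stands upright on the table
- eye_lens (a point): centre of the tip of the long barrel, 44 mm ahead (+x) of the eye's origin and 30 mm up
- eye_short: another loose test eye, not wanted: same housing with a short wide barrel (32 mm diameter, 7 mm long); housing 44 long (x) x 36 wide (y) x 50 high (z) mm, black, 0.12 kg or so; origin under the middle of the housing, +x points out through the lens side; 
- eye_flat: another loose test eye, not wanted: same housing with a flat square plate (26 mm, 4 mm thick) in place of a barrel; housing 44 long (x) x 36 wide (y) x 50 high (z) mm, black, 0.12 kg or so; origin under the middle of the housing, +x points out through the lens side; 
- carousel (a joint): angle of the white round carousel (280 mm diameter, upper face 45 mm above the table), rad, growing anticlockwise seen from above. Four sprung detents (clicks) at -1.047, 0, 1.047 and 2.094. At 0 the empty nest faces the measuring window.
- axis (a point): point on the carousel's axis at the height of its upper face; its x axis points to the measuring window. Round it a hub 32 mm wide, 8 mm high. Three eyes (50 mm high) are bolted to the carousel 95 mm from the axis, at +60, -60 and -120 degrees from the nest seen from above
- nest (a point): the empty nest on the carousel: floor centre of a rectangular pocket 52 mm (radial, x) by 45 mm (y), whose floor is the carousel's upper face, inside a rim 4 mm thick and 8 mm high; 95 mm from the axis; x points radially outwards, which is where the lens must look
- post (a point): the upright steel finger post for turning the carousel: 16 mm diameter, 50 mm high above the carousel's face, 108 mm from the axis, 150 degrees anticlockwise of the nest; the point is on its axis, 34 mm above the carousel's face
- window (a point): centre of the measuring window, tip of the black nozzle (42 mm diameter) of the white measuring head, 155 mm from the carousel's axis and 75 mm above the table
- head: the fixed white measuring head with a black top, 195 deep (x) x 184 wide (y) x 233 mm high, standing beside the carousel; this frame lies on the carousel's axis at table height with +x towards the head, whose front face is at x = 170 mm and back at x = 385 mm
- dropper: bystander: small white eye-drop bottle, 24 mm diameter, 58 mm high, origin under its centre
- spray: bystander: clear bottle with white cap, 60 mm diameter, 160 mm high, origin under its centre
- mug: bystander: white mug, 76 mm diameter, 90 mm high, handle to +y, origin under its centre
- remote: bystander: black remote control, 45 x 150 x 20 mm, origin under its centre
- mouse: bystander: black computer mouse, 100 x 58 x 32 mm, origin under its centre
- case: bystander: grey spectacle case, 62 x 155 x 40 mm, origin under its centre
There are look-alikes about, which are no part of the job. Leave any purple look-alike of the eye_long alone.

How it is judged:
By the outcome, as a careful person would: the job done as asked, in the order asked, and still so for the second after the job is handed in, with the robot touching nothing.
It also fails if it takes over 72 s, if anything falls off the work surface, if the arm or the gripper's body presses on something with over 40 N, if the wrist force passes 120 N, or if a joint passes its speed limit or range.

## Robot

A 6-joint arm with a two-finger parallel gripper is mounted at the origin on the work surface. World frame = base frame: x ahead of the robot, y to its left, z up, the work surface at z = 0. Lengths are in m, angles in degrees, forces in N, time in s.
With the tool pointing down it reaches from about 0.375 to 0.975 m from the base axis. Payload 3.8 kg.
Tool frame: the origin (TCP) lies on the centre line of the jaws, within the pads' length; the fingertips stand 17 mm ahead of it and the grasp point (between the pads) lies 2 mm behind it; z points along the fingers, y is the line along which they close (so a half turn about z gives the same grasp; the last joint's range is limited). The gripper opens to 88 mm and grips with 3 to 60 N. Pads are 18 mm wide; open, the fingers measure 123 mm over their backs; the gripper's body (75 mm by 187 mm) begins 45 mm behind the grasp point.
Start: joints at [64.578, 15.12, 91.902, -0, 72.978, -2.114], TCP at [0.267, 0.62, 0.256] pointing down, gripper open.
Joint ranges: [-150.88, 150.88], [-54.13, 125.18], [17.81, 147.31], [-75.09, 255.09], [0, 152.58], [-146.25, 146.25]. Speed limits (degrees/s): [147.25, 147.25, 180, 180, 180, 180].

## Interface

Orientations are given as [roll, pitch, yaw] about the fixed x, y, z axes, in that order (R = Rz(yaw) Ry(pitch) Rx(roll)).
In Python, from cell import readout, viewer, hand_in gives the robot as it stands. The module is installed in compiled form; this text tells all that it offers.
- The arm moves only by the tool servo_tool, never from a script. Its argument "moves" is a list of rows, each a list of 3 entries, a list of its own where there are three numbers: the shift along the tool's x, y, z in cm, then the turn, a rotation vector about the tool's x, y, z in rad, then the finger opening in cm, from 0 to 8.81. A call has 1 to 20 rows; each row is the pose to reach, as a shift and turn from the pose commanded when the call began, along the tool's axes at that moment; what a row does not reach only later rows make up. A row lasts 1/12 s, in which the tool goes at most 41.7 mm and 7.16 degrees, less where a joint would pass 70% of its speed; a pose out of reach is approached as far as the arm can. A call with a gripper value outside its range is refused whole. The fingers move at their own pace and stop on an object; "squeeze" is the grip in N (left out, the last holds). Time passes only in rows, so rows that repeat a pose let the fingers close. It gives the time, the measured TCP pose, the force, the opening and the grip force at its end, in the units of the state.
- readout.state(): the state, without advancing time (a new reading comes with each control period).
- viewer.read_camera(name): name is "scene" or "top"; returns (picture, depth): 384x512x3 uint8, blue, green, red; 384x512 float32, m along the optical axis (not along the pixel's ray), 0 where there is no reading.
- viewer.camera_params(name): a dict with "fx", "fy", "cx", "cy" (pixels), "R" (3x3) and "t" (3): a world point X has camera coordinates R X + t. Camera axes: x right, y down, z forward; pixel columns grow to the right and rows downward; lengths in m; the calibration is good to about 2 mm. A picture is of the moment at which its call begins. camera_params takes no time and is no camera call.
- hand_in(): hands the job in; it is judged then, once.
Trained networks look in the newest picture that a camera, given by its name, has taken for a name from the list of things; names that differ only in an ending like _2 or _b are one class to them, and where a whole thing is asked for, a point or a joint stands for the part that bears it (a point fixed in the world has none). Each returns a list of dicts, best first, with "conf" (0 to 1); they miss things now and then, are a little off and sometimes report something else, mostly with a low value. They report only what shows in the picture. A call takes as long as a camera call. They do not tell look-alikes from the thing itself.
- viewer.recognise(camera, name): "position" ([x, y, z] in m, in world coordinates, good to about 4 mm: the middle of the surface that is visible of it).
- viewer.trace(camera, name): "region" (384x512 bool, what is visible of it).
- viewer.mark_of(camera, name): "position" ([x, y, z] in m, in world coordinates, good to about 4 mm: a listed point, or the origin of a listed thing).
The state is a dict: "time": time; "joints": joint angles; "qvel": joint speeds; "tau": joint torques, N m; "position": TCP position; "orientation": TCP orientation; "force": force on the tool from outside, world axes, zero at the start; "moment": the same for the moment, N m; "finger_gap": opening from 0.0 (shut) to 1.0 (fully open); "grip_force": force on a finger pad.
Only numpy, scipy, OpenCV 4.12 (cv2) and the standard library are available. Lean on these libraries where they do the work, as an engineer would, in place of code of your own. Each camera call takes 0.05 s, during which the arm holds its last target. There are 200 camera calls.

## Working session

There is one attempt and no reset: what is moved stays moved. The work goes in short steps, Python scripts to look and compute and a tool call to move; the robot and the scene stay as the last step left them, time stands still between calls to the robot, and variables do not carry over. Pictures are saved under pics/ and viewed, at most 10 in all, crops included, and the job is handed in when it is done.

Besides the shell and the picture viewer there is one more tool, called after "Call:" by a JSON object that holds its "fn" and its "kwargs". servo_tool: Moves the arm, as the interface text tells. Its arguments: {"type":"object","properties":{"moves":{"type":"array","items":{"type":"array"}},"squeeze":{"type":"number"}},"required":["moves"]}

```bash
mkdir -p pics; python3 - <<'E'
from cell import readout, viewer
import cv2, numpy as np
for c in ("scene","top"):
    p,d=viewer.read_camera(c); cv2.imwrite(f"pics/{c}0.png",p); np.save(f"{c}_d.npy",d)
    P=viewer.camera_params(c); print(c,P)
    for n in ("eye_long","eye_short","eye_flat","nest","axis","post","window","head"):
        for f in ("mark_of","recognise"):
            try: print(n,f,[(np.round(r["position"],3).tolist(),round(r["conf"],2)) for r in getattr(viewer,f)(c,n)])
            except Exception as e: print(n,f,e)
print(readout.state())
E
```

```text
scene {'fx': 460.6412830632543, 'fy': 460.6412830632543, 'cx': 251.8885904886233, 'cy': 199.65242960495075, 'R': array([[-0.56757777,  0.82325541,  0.01029577],
       [ 0.64394652,  0.45167934, -0.61751004],
       [-0.51301887, -0.34385505, -0.78649561]]), 't': array([ 0.16301989, -0.38842492,  1.47280584])}
eye_long mark_of [([0.415, 0.504, 0.003], 0.92), ([0.53, 0.215, -0.001], 0.76), ([0.664, -0.112, 0.041], 0.65), ([0.576, 0.304, 0.004], 0.55)]
eye_long recognise [([0.58, 0.313, 0.047], 0.96), ([0.427, 0.503, 0.048], 0.93), ([0.548, 0.217, 0.041], 0.63)]
eye_short mark_of [([0.424, 0.293, -0.004], 0.76)]
eye_short recognise [([0.441, 0.295, 0.043], 0.91), ([0.598, -0.058, 0.047], 0.41)]
eye_flat mark_of [([0.687, 0.418, 0.0], 0.72), ([0.492, 0.414, -0.002], 0.56)]
eye_flat recognise [([0.506, 0.414, 0.045], 0.58)]
nest mark_of [([0.666, -0.115, 0.042], 0.59), ([0.425, 0.295, -0.002], 0.56)]
nest recognise [([0.598, -0.056, 0.044], 0.92)]
axis mark_of [([0.582, -0.064, 0.045], 0.76), ([0.664, -0.115, 0.045], 0.21)]
axis recognise [([0.47, -0.114, 0.076], 0.76)]
post mark_of [([0
[... 1819 characters left out ...]
18), ([0.687, 0.42, 0.019], 0.16)]
{'time': 1.7, 'joints': array([ 6.45785911e+01,  1.51212604e+01,  9.19021857e+01, -2.98748474e-04,
        7.29765855e+01, -2.11342204e+00]), 'qvel': array([ 0.05132964, -0.04064843,  0.07516522,  0.02662798, -0.02638815,
        0.01486664]), 'tau': array([-1.20483986e-03, -5.02057779e+01, -3.57235444e+01,  7.28115533e-02,
        1.86411588e-02,  3.14468741e-05]), 'position': array([0.26707553, 0.61991912, 0.25569738]), 'orientation': array([-1.79999958e+02,  2.84295434e-04,  1.56692101e+02]), 'force': array([0.36964786, 0.78967164, 0.31666689]), 'moment': array([-0.00444351, -0.02803363,  0.01327903]), 'grip_force': 0.0, 'finger_gap': 1.0004193323914476}
```

View pics/scene0.png

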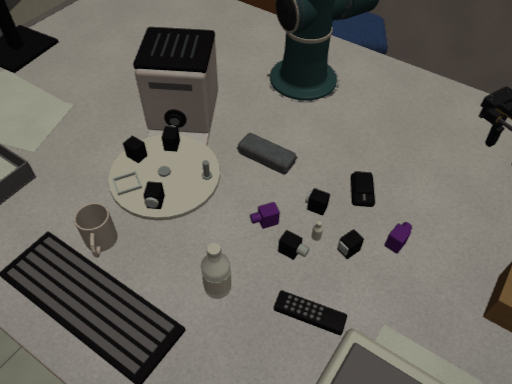

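View pics/top0.png

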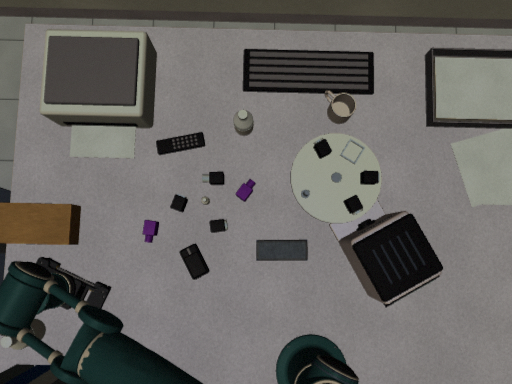

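The pictures show these eye look-alikes, given as scene pixel / top pixel:
- Black with a long pale barrel: (292,245) / (214,178)
- Black short: (318,201) / (218,226)
- Black flat: (350,243) / (179,203)
- Purple: (267,215) / (246,190)
- Purple: (399,237) / (151,230)

I choose the black one at (292,245). The nest is at top (352,151) and the post at (306,193). I'll check the choice in a close crop and measure it.

```bash
cat > h.py <<'E'
from cell import readout, viewer
import cv2, numpy as np
def cloud(c):
    p,d=viewer.read_camera(c); P=viewer.camera_params(c)
    v,u=np.mgrid[:384,:512]
    X=np.stack([(u-P["cx"])/P["fx"]*d,(v-P["cy"])/P["fy"]*d,d],-1)
    return p,(X-P["t"])@P["R"]   # R^T (Xc - t)
def rect(pts):
    (c,s,a)=cv2.minAreaRect((pts[:,:2]*1000).astype(np.float32)); return np.round(c,1),np.round(s,1),round(a,1)
E
python3 - <<'E'
from h import *
for c in ("top","scene"):
    p,W=cloud(c)
    near=(abs(W[...,0]-.572)<.06)&(abs(W[...,1]-.31)<.075)
    for lo,hi,n in ((.044,.056,"housing top"),(.015,.0435,"mid")):
        m=near&(W[...,2]>lo)&(W[...,2]<hi); q=W[m]
        print(c,n,len(q),q.mean(0).round(4),rect(q))
    if c=="top":
        m=near&(W[...,2]>.036)&(W[...,2]<.0435)&(W[...,1]>.325); print("barrel",W[m].mean(0),m.sum())
    # dropper
    for n in ("dropper","spray"): print(n,[(r["position"].round(3) if hasattr(r["position"],'round') else r["position"],r["conf"]) for r in viewer.mark_of(c,n)[:2]])
    # carousel disc
    z=W[...,2]; m=(abs(z-.045)<.004)&(np.hypot(W[...,0]-.582,W[...,1]+.065)<.16)
    q=W[m]; h=cv2.convexHull((q[:,:2]*1000).astype(np.float32)); print("disc",cv2.minEnclosingCircle(h),cv2.fitEllipse(h))
    m=(z>.085)&(z<.105)&(np.hypot(W[...,0]-.528,W[...,1]-.028)<.025); print("post",W[m].mean(0),m.sum())
    m=(z>.0495)&(z<.058)&(np.hypot(W[...,0]-.667,W[...,1]+.113)<.045); print("rim",m.sum(),W[m].mean(0),rect(W[m]))
    y0,x0=(150,180) if c=="top" else (195,250)
    cv2.imwrite(f"pics/crop_{c}.png",cv2.resize(p[y0:y0+70,x0:x0+90],None,fx=6,fy=6,interpolation=cv2.INTER_CUBIC))
E
python3 -c "
import cv2,numpy as np
a=cv2.imread('pics/crop_top.png');b=cv2.imread('pics/crop_scene.png');cv2.imwrite('pics/crop.png',cv2.resize(np.vstack([a,b]),(385,600)))"
```

```text
top housing top 173 [0.571  0.3009 0.0498] (array([565.4, 282.6]), array([117.6,  46. ]), 68.9)
top mid 72 [0.5639 0.3159 0.0351] (array([552.3, 290.8]), array([ 72.8, 106.1]), 3.5)
barrel [0.56663798 0.33502472 0.03904335] 29
dropper [([0.5043, 0.3365, -0.0014], 0.61)]
spray [([0.7432, 0.2234, -0.0006], 0.92)]
disc ((582.325439453125, -65.43238067626953), 139.80361938476562) ((582.7954711914062, -65.2854995727539), (277.8431396484375, 278.0599365234375), 59.32563018798828)
post [0.52995295 0.03001945 0.09444748] 24
rim 122 [ 0.66575103 -0.11375156  0.05235546] (array([ 665.9, -113.6]), array([78.9, 79.9]), 75.8)
scene housing top 300 [0.5741 0.2993 0.0494] (array([557.8, 291.1]), array([ 78.5, 105.9]), 7.3)
scene mid 336 [0.5678 0.3138 0.0321] (array([557.5, 294.7]), array([ 78.8, 110.9]), 9.2)
dropper [([0.5275, 0.032, 0.0805], 0.23)]
spray [([0.7436, 0.2224, -0.0034], 0.74)]
disc ((584.2197265625, -64.73779296875), 140.9147186279297) ((584.1480102539062, -65.22899627685547), (278.2677917480469, 280.6138610839844), 132.41043090820312)
post [0.53322676 0.02927028 0.09241599] 39
rim 156 [ 0.66523415 -0.11358413  0.05232467] (array([ 660.7, -118.7]), array([70.4, 64.4]), 59.9)
```

View pics/crop.png

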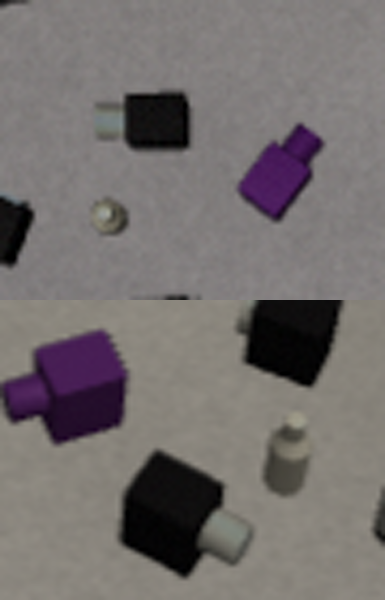

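The crop shows a black housing with a long thin aluminium barrel pointing towards +y, and the dropper below it. This is the right eye. Next I refine its yaw and the nest's yaw.

```bash
python3 - <<'E'
from h import *
for c in ("top","scene"):
    p,W=cloud(c); z=W[...,2]; hsv=cv2.cvtColor(p,cv2.COLOR_BGR2HSV)
    near=(np.hypot(W[...,0]-.572,W[...,1]-.301)<.036)&(p.max(-1)<60)
    q=W[near&(z>.046)&(z<.054)]; print(c,"housing",len(q),np.median(q,0).round(4),((q[:,:2].max(0)+q[:,:2].min(0))/2).round(4),rect(q))
    # silhouette-independent PCA not needed; barrel ridge
    m=(abs(W[...,0]-.572)<.02)&(W[...,1]>.324)&(W[...,1]<.352)&(z>.034)&(z<.046); q=W[m]
    print("barrel",len(q),q.mean(0).round(4),np.polyfit(q[:,1],q[:,0],1))
    m=(z>.0495)&(z<.058)&(np.hypot(W[...,0]-.667,W[...,1]+.113)<.047)&(p.min(-1)>110)
    q=W[m]; print("rim",len(q),q.mean(0).round(4),rect(q))
    m=(z>.0495)&(z<.058)&(np.hypot(W[...,0]-.583,W[...,1]+.065)<.022); print("hub",m.sum(),W[m].mean(0))
    m=(z>.025)&(z<.065)&(np.hypot(W[...,0]-.505,W[...,1]-.336)<.02); print("dropper",m.sum(),W[m].mean(0))
    if c=="top": cv2.imwrite("pics/nest.png",cv2.resize(p[120:225,280:400],None,fx=5,fy=5,interpolation=cv2.INTER_CUBIC))
E
```

```text
top housing 133 [0.5738 0.3034 0.0492] [0.573  0.3022] (array([573. , 302.2]), array([34.3, 40.1]), 2.2)
barrel 38 [0.572  0.3352 0.0402] [-0.07074239  0.59572428]
rim 85 [ 0.6682 -0.1099  0.052 ] (array([ 664. , -115.7]), array([82.1, 78.4]), 70.7)
hub 75 [ 0.58276313 -0.06480714  0.05274004]
dropper 48 [0.5029353  0.33339377 0.0434088 ]
scene housing 248 [0.5767 0.3033 0.0499] [0.576  0.3026] (array([576.3, 302.7]), array([37.7, 42.3]), 1.5)
barrel 86 [0.5767 0.3356 0.0397] [-0.07943028  0.6033089 ]
rim 96 [ 0.6659 -0.1149  0.0529] (array([ 668.1, -110.2]), array([65. , 60.1]), 60.1)
hub 97 [ 0.58486777 -0.06484613  0.05251625]
dropper 108 [0.51019484 0.33570648 0.04180653]
```

View pics/nest.png

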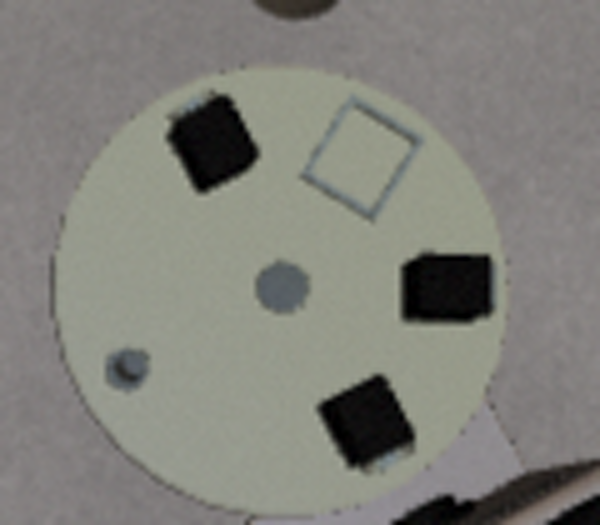

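Call:
{"fn": "servo_tool", "kwargs": {"moves": [[[-2, -0.8, 0], [0, 0, 0.05], 5.8], [[-5, -2, 0.5], [0, 0, 0.14], 5.8], [[-8.5, -3.5, 1], [0, 0, 0.24], 5.8], [[-12, -5, 2], [0, 0, 0.34], 5.8], [[-15.5, -6.5, 3], [0, 0, 0.44], 5.8], [[-19, -8, 4], [0, 0, 0.54], 5.8], [[-22.5, -9.5, 5], [0, 0, 0.64], 5.8], [[-26, -11, 6], [0, 0, 0.74], 5.8], [[-29.5, -12.5, 7], [0, 0, 0.84], 5.8], [[-33, -14, 8], [0, 0, 0.94], 5.8], [[-36.5, -15.5, 9], [0, 0, 1.03], 5.8], [[-39, -16.4, 10], [0, 0, 1.08], 5.8], [[-40.8, -17, 10.6], [0, 0, 1.112], 5.8], [[-40.8, -17, 10.6], [0, 0, 1.112], 5.8], [[-40.8, -17, 10.6], [0, 0, 1.112], 5.8], [[-40.8, -17, 10.6], [0, 0, 1.112], 5.8]]}}

```text
time: 3.43
position: [0.5742, 0.3028, 0.1499]
orientation: [-180.0, -0.0, 93.0]
force: [0.2, -0.3, -0.2]
finger_gap: 0.658
grip_force: 0.0
```

Call:
{"fn": "servo_tool", "kwargs": {"moves": [[[0, 0, 1.5], [0, 0, 0], 5.8], [[0, 0, 4], [0, 0, 0], 5.8], [[0, 0, 6.5], [0, 0, 0], 5.8], [[0, 0, 8.5], [0, 0, 0], 5.8], [[0, 0, 10], [0, 0, 0], 5.8], [[0, 0, 11], [0, 0, 0], 5.8], [[0, 0, 11.5], [0, 0, 0], 5.8], [[0, 0, 11.5], [0, 0, 0], 5.8], [[0, 0, 11.5], [0, 0, 0], 4.5], [[0, 0, 11.5], [0, 0, 0], 4], [[0, 0, 11.5], [0, 0, 0], 3.7], [[0, 0, 11.5], [0, 0, 0], 3.3], [[0, 0, 11.5], [0, 0, 0], 3.0], [[0, 0, 11.5], [0, 0, 0], 3.0], [[0, 0, 11.5], [0, 0, 0], 3.0], [[0, 0, 11.5], [0, 0, 0], 3.0], [[0, 0, 11.5], [0, 0, 0], 3.0]], "squeeze": 18}}

```text
time: 4.85
position: [0.5754, 0.3027, 0.0361]
orientation: [179.9, -0.0, 93.0]
force: [-1.0, -0.8, 6.3]
finger_gap: 0.408
grip_force: 18.0
```

Call:
{"fn": "servo_tool", "kwargs": {"moves": [[[0, 0, -0.3], [0, 0, 0], 3.0], [[0, 0, -1], [0, 0, 0], 3.0], [[0, 0, -2.5], [0, 0, 0], 3.0], [[0, 0, -5], [0, 0, 0], 3.0], [[0, 0, -7.5], [0, 0, 0], 3.0], [[0, 0, -10], [0, 0, 0], 3.0], [[0, 0, -12.5], [0, 0, 0], 3.0], [[0, 0, -14.5], [0, 0, 0], 3.0], [[0, 0, -16], [0, 0, 0], 3.0], [[0, 0, -16.5], [0, 0, 0], 3.0], [[0, 0, -16.5], [0, 0, 0], 3.0]]}}

```text
time: 5.77
position: [0.5754, 0.3027, 0.2017]
orientation: [179.8, -0.1, 93.0]
force: [-0.0, 0.1, -1.8]
finger_gap: 0.408
grip_force: 18.0
```

Call:
{"fn": "servo_tool", "kwargs": {"moves": [[[-1, 0.2, 0], [0, 0, 0.06], 3.0], [[-3, 0.5, 0], [0, 0, 0.16], 3.0], [[-5, 0.8, 0], [0, 0, 0.27], 3.0], [[-7.5, 1.2, 0], [0, 0, 0.38], 3.0], [[-10, 1.6, 0], [0, 0, 0.5], 3.0], [[-12.5, 2, 0], [0, 0, 0.62], 3.0], [[-15, 2.5, 0], [0, 0, 0.74], 3.0], [[-17.5, 2.9, 0], [0, 0, 0.86], 3.0], [[-20, 3.3, 0], [0, 0, 0.98], 3.0], [[-22.5, 3.7, 0], [0, 0, 1.1], 3.0], [[-25, 4.1, 0], [0, 0, 1.22], 3.0], [[-27.5, 4.5, 0], [0, 0, 1.34], 3.0], [[-30, 4.9, 0], [0, 0, 1.46], 3.0], [[-32.5, 5.3, 0], [0, 0, 1.58], 3.0], [[-35, 5.7, 0], [0, 0, 1.7], 3.0], [[-37.5, 6.1, 0], [0, 0, 1.82], 3.0], [[-39.5, 6.5, 0], [0, 0, 1.94], 3.0], [[-41, 6.8, 0], [0, 0, 2.04], 3.0], [[-42, 6.9, 0], [0, 0, 2.12], 3.0], [[-42, 6.9, 0], [0, 0, 2.155], 3.0]]}}

```text
time: 7.43
position: [0.6643, -0.1158, 0.197]
orientation: [179.9, 0.2, -30.8]
force: [0.6, -0.6, -1.2]
finger_gap: 0.406
grip_force: 18.0
```

Call:
{"fn": "servo_tool", "kwargs": {"moves": [[[0, 0, 0], [0, 0, 0], 3.0], [[0, 0, 0], [0, 0, 0], 3.0], [[0, 0, 0], [0, 0, 0], 3.0]]}}

```text
time: 7.68
position: [0.6645, -0.1131, 0.1983]
orientation: [180.0, 0.1, -30.4]
force: [0.4, 0.2, -0.3]
finger_gap: 0.409
grip_force: 18.0
```

```bash
python3 - <<'E'
from h import *
s=readout.state(); print(s["time"],s["position"],s["orientation"],s["joints"])
c=s["position"]
for n in ("scene","top"):
    p,W=cloud(n); cv2.imwrite(f"pics/hov_{n}.png",p)
    f=np.deg2rad(s["orientation"][2]); L=(W-c); a=L[...,0]*np.cos(f)+L[...,1]*np.sin(f); b=-L[...,0]*np.sin(f)+L[...,1]*np.cos(f)
    m=(abs(a)<.06)&(abs(b)<.03)&(W[...,2]>.155)&(W[...,2]<.23)
    print(n,m.sum())
    m2=m&(a>.018)
    print("tip fwd", np.percentile(a[m],[1,50,97,99.5]).round(4), "barrel lateral",np.percentile(b[m2],[2,50,98]).round(4) if m2.any() else None, W[m2][:,2].min() if m2.any() else None)
p=cv2.imread("pics/hov_scene.png"); q=cv2.imread("pics/hov_top.png")
cv2.imwrite("pics/hov.png",np.vstack([cv2.resize(p[60:230,60:280],(396,306)),cv2.resize(q[90:230,250:431],(396,294))]))
E
```

```text
7.6833 [ 0.66453049 -0.11307868  0.19833014] [ 1.79962400e+02  1.20824877e-01 -3.04185890e+01] [-1.17755102e+01  1.72959302e+01  9.53221193e+01  3.24387352e-03
  6.75084552e+01  1.08641795e+02]
scene 138
tip fwd [-0.0202  0.0165  0.0444  0.045 ] barrel lateral [-0.0039  0.0098  0.0186] 0.1640579804959164
top 100
tip fwd [-0.0237 -0.021  -0.008  -0.0044] barrel lateral None None
```

View pics/hov.png

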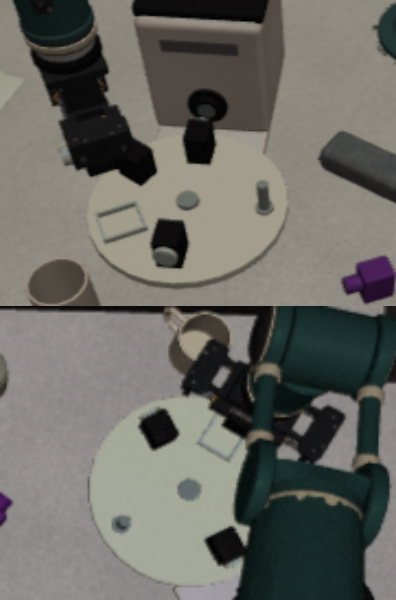

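Call:
{"fn": "servo_tool", "kwargs": {"moves": [[[0, 0, 1], [0, 0, 0], 3.0], [[0, 0, 2.5], [0, 0, 0], 3.0], [[0, 0, 4], [0, 0, 0], 3.0], [[0, 0, 5.5], [0, 0, 0], 3.0], [[0, 0, 7], [0, 0, 0], 3.0], [[0, 0, 8], [0, 0, 0], 3.0], [[0, 0, 9], [0, 0, 0], 3.0], [[0, 0, 9.7], [0, 0, 0], 3.0], [[0, 0, 10], [0, 0, 0], 3.0], [[0, 0, 10], [0, 0, 0], 3.0], [[0, 0, 10], [0, 0, 0], 3.0]]}}

```text
time: 8.7
position: [0.6657, -0.1136, 0.1002]
orientation: [-180.0, -0.0, -30.5]
force: [0.2, 0.4, -1.2]
finger_gap: 0.407
grip_force: 18.0
```

```bash
python3 - <<'E'
from h import *
s=readout.state(); print(s["time"],s["position"],s["orientation"][2])
p,W=cloud("scene"); q,V=cloud("top")
cv2.imwrite("pics/near.png",np.hstack([cv2.resize(p[135:225,90:240],(400,240)),cv2.resize(q[120:192,310:430],(400,240))]))
c=s["position"]; f=np.deg2rad(-30.5)
for n,I,W in(("s",p,W),("t",q,V)):
    L=W-c; a=L[...,0]*np.cos(f)+L[...,1]*np.sin(f); b=-L[...,0]*np.sin(f)+L[...,1]*np.cos(f)
    m=(W[...,2]>.0495)&(W[...,2]<.057)&(abs(a)<.045)&(abs(b)<.04)
    print(n,m.sum(),"rim a",np.percentile(a[m],[2,98]).round(4),"b",np.percentile(b[m],[2,98]).round(4))
E
```

```text
8.7 [ 0.66565449 -0.11357457  0.10015198] -30.489050668414045
s 78 rim a [-0.0293  0.0299] b [-0.0012  0.0283]
t 40 rim a [-0.041  -0.0108] b [-0.0268  0.0327]
```

View pics/near.png

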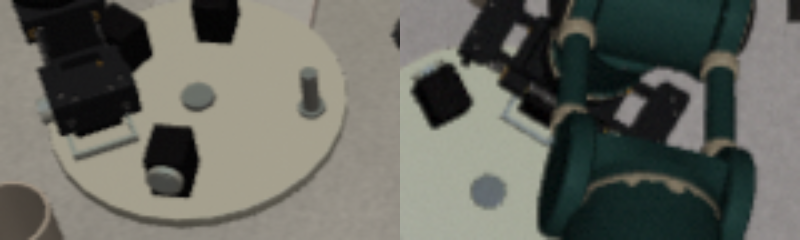

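The view from just above shows the gripper centred over the rim. The rim extents are about ±30 mm radially and +28/−27 mm across, so I lower gently.

Call:
{"fn": "servo_tool", "kwargs": {"moves": [[[0, 0, 0.4], [0, 0, 0], 3.0], [[0, 0, 0.8], [0, 0, 0], 3.0], [[0, 0, 1.1], [0, 0, 0], 3.0], [[0, 0, 1.4], [0, 0, 0], 3.0], [[0, 0, 1.55], [0, 0, 0], 3.0], [[0, 0, 1.65], [0, 0, 0], 3.0], [[0, 0, 1.65], [0, 0, 0], 3.0], [[0, 0, 1.65], [0, 0, 0], 3.0]]}}

```text
time: 9.47
position: [0.6653, -0.1135, 0.0832]
orientation: [180.0, 0.0, -30.5]
force: [0.3, 0.1, -0.8]
finger_gap: 0.404
grip_force: 18.0
```

Call:
{"fn": "servo_tool", "kwargs": {"moves": [[[0, 0, 0.05], [0, 0, 0], 3.0], [[0, 0, 0.1], [0, 0, 0], 3.0], [[0, 0, 0.15], [0, 0, 0], 3.0], [[0, 0, 0.2], [0, 0, 0], 3.0], [[0, 0, 0.2], [0, 0, 0], 3.0], [[0, 0, 0.2], [0, 0, 0], 3.0]]}}

```text
time: 9.97
position: [0.6652, -0.1135, 0.0812]
orientation: [180.0, 0.0, -30.5]
force: [-0.2, 0.3, -0.5]
finger_gap: 0.404
grip_force: 18.0
```

Call:
{"fn": "servo_tool", "kwargs": {"moves": [[[0, 0, 0.05], [0, 0, 0], 3.0], [[0, 0, 0.1], [0, 0, 0], 3.0], [[0, 0, 0.1], [0, 0, 0], 3.0], [[0, 0, 0.1], [0, 0, 0], 3.0]]}}

```text
time: 10.3
position: [0.6655, -0.1134, 0.0811]
orientation: [-180.0, -0.0, -30.5]
force: [-1.0, 1.2, 4.7]
finger_gap: 0.407
grip_force: 18.0
```

The eye touched down at the predicted height with about 5 N. Now I release it and rise.

Call:
{"fn": "servo_tool", "kwargs": {"moves": [[[0, 0, 0], [0, 0, 0], 3.6], [[0, 0, 0], [0, 0, 0], 3.9], [[0, 0, 0], [0, 0, 0], 4.3], [[0, 0, 0], [0, 0, 0], 4.6], [[0, 0, 0], [0, 0, 0], 4.6], [[0, 0, 0], [0, 0, 0], 4.6], [[0, 0, -0.5], [0, 0, 0], 4.6], [[0, 0, -1.5], [0, 0, 0], 4.6], [[0, 0, -3], [0, 0, 0], 4.6], [[0, 0, -5], [0, 0, 0], 4.6], [[0, 0, -7.5], [0, 0, 0], 4.6], [[0, 0, -10], [0, 0, 0], 4.6], [[0, 0, -11], [0, 0, 0], 4.6], [[0, 0, -11], [0, 0, 0], 4.6]]}}

```text
time: 11.47
position: [0.6681, -0.1141, 0.196]
orientation: [-179.8, -0.5, -30.5]
force: [0.9, 0.8, 0.3]
finger_gap: 0.524
grip_force: 0.0
```

```bash
python3 - <<'E'
from h import *
s=readout.state(); print(s["time"],s["position"],s["orientation"],s["finger_gap"])
c=s["position"];f=np.deg2rad(-30.5)
p,W=cloud("scene"); L=W-[.6655,-.1135,0]; a=L[...,0]*np.cos(f)+L[...,1]*np.sin(f); b=-L[...,0]*np.sin(f)+L[...,1]*np.cos(f)
m=(abs(a)<.05)&(abs(b)<.03)&(W[...,2]>.06)&(W[...,2]<.11); print(m.sum(),W[m][:,2].max(),np.percentile(a[m],[2,98]),np.percentile(b[m],[2,98]))
# delta to above post, yaw 119.5
ax=np.array([.583,-.065]); t=np.deg2rad(119.3); P=ax+.108*np.array([np.cos(t),np.sin(t)]); d=P-c[:2]; y=np.deg2rad(s["orientation"][2])
print(P,"tool x",d@[np.cos(y),np.sin(y)],"tool y",d@[np.sin(y),-np.cos(y)])
E
```

```text
11.4667 [ 0.66806455 -0.11406858  0.19597137] [-179.83363214   -0.4939486   -30.49025398] 0.5235406493451754
483 0.10036894545396731 [-0.0196786   0.04306952] [-0.01481663  0.01970099]
[0.5301467  0.02918348] tool x -0.1915308737521695 tool y -0.05346413193651275
```

Call:
{"fn": "servo_tool", "kwargs": {"moves": [[[-0.5, -0.1, 0], [0, 0, -0.06], 4.0], [[-1.5, -0.4, 0], [0, 0, -0.16], 3.2], [[-2.5, -0.7, 0], [0, 0, -0.27], 3.2], [[-3.5, -1, 0], [0, 0, -0.38], 3.2], [[-4.5, -1.3, 0], [0, 0, -0.49], 3.2], [[-5.5, -1.6, 0], [0, 0, -0.6], 3.2], [[-6.5, -1.9, 0], [0, 0, -0.71], 3.2], [[-7.5, -2.1, 0], [0, 0, -0.82], 3.2], [[-8.5, -2.4, 0], [0, 0, -0.93], 3.2], [[-9.5, -2.7, 0], [0, 0, -1.04], 3.2], [[-10.5, -3, 0], [0, 0, -1.15], 3.2], [[-11.5, -3.3, 0], [0, 0, -1.26], 3.2], [[-12.5, -3.6, 0], [0, 0, -1.37], 3.2], [[-13.5, -3.9, 0], [0, 0, -1.48], 3.2], [[-14.5, -4.1, 0], [0, 0, -1.59], 3.2], [[-15.5, -4.4, 0], [0, 0, -1.7], 3.2], [[-16.5, -4.7, 0], [0, 0, -1.81], 3.2], [[-17.5, -5, 0], [0, 0, -1.92], 3.2], [[-18.4, -5.3, 0], [0, 0, -2.0], 3.2], [[-18.9, -5.4, 0], [0, 0, -2.0], 3.2]]}}

```text
time: 13.18
position: [0.5277, 0.0296, 0.1881]
orientation: [-179.8, 0.0, 84.2]
force: [-0.3, 0.9, 1.1]
finger_gap: 0.365
grip_force: 0.0
```

Call:
{"fn": "servo_tool", "kwargs": {"moves": [[[0, 0, 0], [0, 0, -0.08], 3.2], [[0, 0, 0], [0, 0, -0.18], 3.2], [[0, 0, 0], [0, 0, -0.28], 3.2], [[0, 0, 0], [0, 0, -0.38], 3.2], [[0, 0, 0], [0, 0, -0.48], 3.2], [[0, 0, 0], [0, 0, -0.56], 3.2], [[0, 0, 0], [0, 0, -0.615], 3.2], [[0, 0, 0], [0, 0, -0.615], 3.2], [[0, 0, 0], [0, 0, -0.615], 3.2], [[0, 0, 0], [0, 0, -0.615], 3.2], [[0, 0, 0], [0, 0, -0.615], 3.2]]}}

```text
time: 14.1
position: [0.5296, 0.0289, 0.1898]
orientation: [-180.0, -0.0, 119.2]
force: [0.7, -0.7, -0.3]
finger_gap: 0.367
grip_force: 0.0
```

```bash
python3 - <<'E'
from h import *
s=readout.state(); print(s["time"],s["position"],s["orientation"],s["joints"])
p,W=cloud("scene"); z=W[...,2]
m=(z>.07)&(z<.1)&(np.hypot(W[...,0]-.53,W[...,1]-.029)<.02); print("post",m.sum(),W[m].mean(0) if m.any() else 0)
f=np.deg2rad(-30.5)
L=W-[.6655,-.1135,0]; a=L[...,0]*np.cos(f)+L[...,1]*np.sin(f); b=-L[...,0]*np.sin(f)+L[...,1]*np.cos(f)
m=(abs(a)<.05)&(abs(b)<.03)&(z>.06)&(z<.11); print(m.sum(),np.percentile(W[m][:,2],98),np.percentile(a[m],[2,98]),np.percentile(b[m],[2,98]))
q,V=cloud("top")
cv2.imwrite("pics/post.png",np.vstack([cv2.resize(p[90:230,80:300],(471,300)),cv2.resize(q[100:240,250:470],(471,300))]))
E
```

```text
14.1 [0.52956677 0.02888602 0.1897728 ] [-1.79961960e+02 -1.91573853e-02  1.19238833e+02] [ 4.32119381e-01  2.47669543e+00  1.13614756e+02 -1.71754829e-03
  6.39511124e+01 -2.88059649e+01]
post 69 [0.53399769 0.03059902 0.08564721]
478 0.09715726927807265 [-0.01961895  0.04308876] [-0.01486332  0.01992717]
```

View pics/post.png

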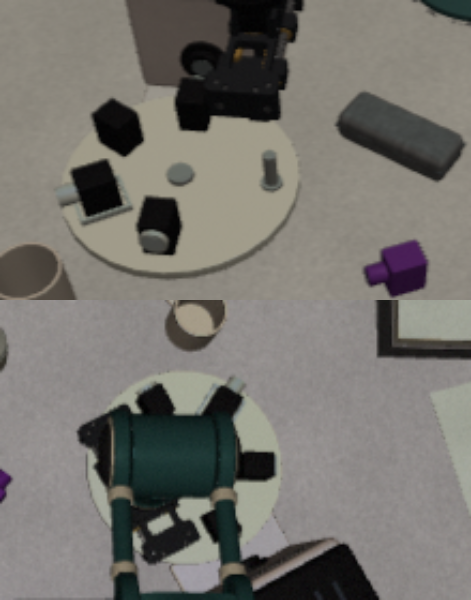

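The eye is seated upright in the nest, with its barrel pointing outwards, in the upper-left of the scene crop at (85,190). Next I lower the fingers around the post.

Call:
{"fn": "servo_tool", "kwargs": {"moves": [[[0, 0, 1.5], [0, 0, 0], 3.2], [[0, 0, 3.5], [0, 0, 0], 3.2], [[0, 0, 5.5], [0, 0, 0], 3.2], [[0, 0, 7.5], [0, 0, 0], 3.2], [[0, 0, 9], [0, 0, 0], 3.2], [[0, 0, 10], [0, 0, 0], 3.2], [[0, 0, 10.8], [0, 0, 0], 3.2], [[0, 0, 10.8], [0, 0, 0], 3.2], [[0, 0, 10.8], [0, 0, 0], 2.6], [[0, 0, 10.8], [0, 0, 0], 2.2], [[0, 0, 10.8], [0, 0, 0], 2.0], [[0, 0, 10.8], [0, 0, 0], 2.0]]}}

```text
time: 15.2
position: [0.5306, 0.029, 0.0833]
orientation: [179.9, 0.1, 119.3]
force: [0.7, -0.2, -0.2]
finger_gap: 0.228
grip_force: 0.0
```

Call:
{"fn": "servo_tool", "kwargs": {"moves": [[[0, 0.1, 0], [0, 0, 0.009], 2.0], [[0, 0.2, 0], [0, 0, 0.018], 2.0], [[-0.01, 0.38, 0], [0, 0, 0.035], 2.0], [[-0.02, 0.56, 0], [0, 0, 0.052], 2.0], [[-0.03, 0.75, 0], [0, 0, 0.07], 2.0], [[-0.06, 1.13, 0], [0, 0, 0.105], 2.0], [[-0.11, 1.5, 0], [0, 0, 0.14], 2.0], [[-0.16, 1.88, 0], [0, 0, 0.175], 2.0], [[-0.24, 2.25, 0], [0, 0, 0.209], 2.0], [[-0.32, 2.61, 0], [0, 0, 0.244], 2.0], [[-0.42, 2.98, 0], [0, 0, 0.279], 2.0], [[-0.53, 3.34, 0], [0, 0, 0.314], 2.0], [[-0.65, 3.69, 0], [0, 0, 0.349], 2.0]]}}

```text
time: 16.28
position: [0.565, 0.0414, 0.082]
orientation: [-179.9, -0.0, 99.2]
force: [-0.9, -0.5, 1.1]
finger_gap: 0.227
grip_force: 0.8
```

Call:
{"fn": "servo_tool", "kwargs": {"moves": [[[-0.01, 0.38, 0], [0, 0, 0.035], 2.0], [[-0.03, 0.75, 0], [0, 0, 0.07], 2.0], [[-0.06, 1.13, 0], [0, 0, 0.105], 2.0], [[-0.11, 1.5, 0], [0, 0, 0.14], 2.0], [[-0.16, 1.88, 0], [0, 0, 0.175], 2.0], [[-0.24, 2.25, 0], [0, 0, 0.209], 2.0], [[-0.32, 2.61, 0], [0, 0, 0.244], 2.0], [[-0.42, 2.98, 0], [0, 0, 0.279], 2.0], [[-0.53, 3.34, 0], [0, 0, 0.314], 2.0], [[-0.65, 3.69, 0], [0, 0, 0.349], 2.0], [[-0.79, 4.05, 0], [0, 0, 0.384], 2.0], [[-0.93, 4.39, 0], [0, 0, 0.419], 2.0], [[-1.09, 4.73, 0], [0, 0, 0.454], 2.0], [[-1.26, 5.07, 0], [0, 0, 0.489], 2.0], [[-1.45, 5.4, 0], [0, 0, 0.524], 2.0], [[-1.64, 5.72, 0], [0, 0, 0.559], 2.0], [[-1.85, 6.04, 0], [0, 0, 0.593], 2.0], [[-2.06, 6.35, 0], [0, 0, 0.628], 2.0], [[-2.29, 6.65, 0], [0, 0, 0.663], 2.0], [[-2.53, 6.94, 0], [0, 0, 0.698], 2.0]]}}

```text
time: 17.95
position: [0.6379, 0.0278, 0.0819]
orientation: [-180.0, 0.0, 59.2]
force: [-0.4, 0.2, -0.1]
finger_gap: 0.231
grip_force: 0.0
```

```bash
cat >> h.py <<'E'
def ang(c="scene"):
    p,W=cloud(c); z=W[...,2]; r=W[...,:2]-[.583,-.065]; R=np.hypot(r[...,0],r[...,1])
    m=(z>.085)&(z<.103)&(R>.06)&(R<.165)
    n,l,st,ce=cv2.connectedComponentsWithStats(m.astype(np.uint8))
    for i in range(1,n):
        if st[i,4]>15: q=W[l==i].mean(0); print(c,st[i,4],q.round(3),"ang",round(float(np.degrees(np.arctan2(q[1]+.065,q[0]-.583))),1),"R",round(float(np.hypot(q[0]-.583,q[1]+.065)),3))
    return p
E
python3 - <<'E'
from h import *
s=readout.state(); print(s["time"],s["position"],s["orientation"][2],s["force"],s["joints"][5])
cv2.imwrite("pics/turn.png",ang()); ang("top")
E
```

```text
17.95 [0.63790693 0.02782924 0.08193549] 59.192200875110494 [-0.4435772   0.17731631 -0.05993964] 31.052601303154127
scene 245 [ 0.588 -0.161  0.093] ang -87.0 R 0.096
scene 136 [ 0.5   -0.023  0.094] ang 153.2 R 0.093
scene 205 [ 0.674 -0.115  0.093] ang -28.6 R 0.104
scene 89 [0.633 0.036 0.093] ang 63.4 R 0.113
scene 31 [0.66  0.026 0.094] ang 49.6 R 0.119
top 167 [ 0.666 -0.117  0.094] ang -32.0 R 0.098
top 201 [ 0.582 -0.162  0.094] ang -90.7 R 0.097
top 46 [ 0.491 -0.126  0.094] ang -146.5 R 0.11
top 42 [ 0.444 -0.143  0.093] ang -150.7 R 0.16
```

View pics/turn.png

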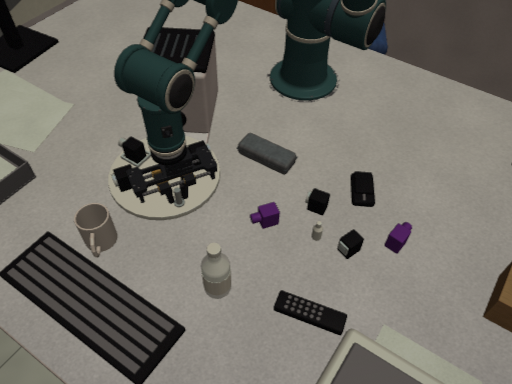

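Call:
{"fn": "servo_tool", "kwargs": {"moves": [[[-0.01, 0.38, 0], [0, 0, 0.035], 2.0], [[-0.03, 0.75, 0], [0, 0, 0.07], 2.0], [[-0.06, 1.13, 0], [0, 0, 0.105], 2.0], [[-0.11, 1.5, 0], [0, 0, 0.14], 2.0], [[-0.16, 1.88, 0], [0, 0, 0.175], 2.0], [[-0.24, 2.25, 0], [0, 0, 0.209], 2.0], [[-0.32, 2.61, 0], [0, 0, 0.244], 2.0], [[-0.42, 2.98, 0], [0, 0, 0.279], 2.0], [[-0.53, 3.34, 0], [0, 0, 0.314], 2.0], [[-0.65, 3.69, 0], [0, 0, 0.349], 2.0], [[-0.79, 4.05, 0], [0, 0, 0.384], 2.0], [[-0.93, 4.39, 0], [0, 0, 0.419], 2.0], [[-1.09, 4.73, 0], [0, 0, 0.454], 2.0], [[-1.26, 5.07, 0], [0, 0, 0.489], 2.0], [[-1.45, 5.4, 0], [0, 0, 0.524], 2.0], [[-1.64, 5.72, 0], [0, 0, 0.559], 2.0], [[-1.85, 6.04, 0], [0, 0, 0.593], 2.0], [[-2.06, 6.35, 0], [0, 0, 0.628], 2.0], [[-2.29, 6.65, 0], [0, 0, 0.663], 2.0], [[-2.53, 6.94, 0], [0, 0, 0.698], 2.0]]}}

```text
time: 19.72
position: [0.6845, -0.0294, 0.082]
orientation: [-180.0, 0.0, 19.3]
force: [0.5, 0.8, 0.1]
finger_gap: 0.232
grip_force: 0.0
```

Call:
{"fn": "servo_tool", "kwargs": {"moves": [[[-0.01, 0.38, 0], [0, 0, 0.035], 2.0], [[-0.03, 0.75, 0], [0, 0, 0.07], 2.0], [[-0.06, 1.13, 0], [0, 0, 0.105], 2.0], [[-0.11, 1.5, 0], [0, 0, 0.14], 2.0], [[-0.16, 1.88, 0], [0, 0, 0.175], 2.0], [[-0.24, 2.25, 0], [0, 0, 0.209], 2.0], [[-0.32, 2.61, 0], [0, 0, 0.244], 2.0], [[-0.42, 2.98, 0], [0, 0, 0.279], 2.0], [[-0.53, 3.34, 0], [0, 0, 0.314], 2.0], [[-0.59, 3.51, 0], [0, 0, 0.332], 2.0], [[-0.65, 3.69, 0], [0, 0, 0.349], 2.0], [[-0.65, 3.69, 0], [0, 0, 0.349], 2.0], [[-0.65, 3.69, 0], [0, 0, 0.349], 2.0], [[-0.65, 3.69, 0], [0, 0, 0.349], 2.0]]}}

```text
time: 20.88
position: [0.6906, -0.0663, 0.0822]
orientation: [-180.0, 0.0, -0.6]
force: [0.1, 0.1, 0.0]
finger_gap: 0.225
grip_force: 0.0
```

```bash
python3 - <<'E'
from h import *
s=readout.state(); print(s["time"],s["position"],s["orientation"][2],s["force"],s["grip_force"])
ang(); ang("top")
E
```

```text
20.8833 [ 0.69063193 -0.06627827  0.08218392] -0.6051201500909268 [0.14273283 0.14044838 0.01568635] 0.0
scene 80 [ 0.445 -0.144  0.093] ang -150.2 R 0.159
scene 221 [ 0.502 -0.112  0.093] ang -149.6 R 0.094
scene 45 [ 0.573 -0.15   0.094] ang -96.9 R 0.086
scene 229 [ 0.504 -0.015  0.093] ang 147.9 R 0.093
scene 282 [0.587 0.034 0.093] ang 87.9 R 0.099
scene 23 [ 0.7   -0.045  0.093] ang 9.9 R 0.119
top 195 [0.582 0.033 0.094] ang 90.4 R 0.098
top 196 [ 0.499 -0.016  0.094] ang 149.9 R 0.097
```

The loaded nest faces the window with no residual force, so the click has it. I open the fingers and withdraw straight up.

Call:
{"fn": "servo_tool", "kwargs": {"moves": [[[0, 0, 0], [0, 0, 0], 2.4], [[0, 0, 0], [0, 0, 0], 2.8], [[0, 0, 0], [0, 0, 0], 3.2], [[0, 0, 0], [0, 0, 0], 3.2], [[0, 0, 0], [0, 0, 0], 3.2], [[0, 0, -1], [0, 0, 0], 3.2], [[0, 0, -3], [0, 0, 0], 3.2], [[0, 0, -5.5], [0, 0, 0], 3.2], [[0, 0, -8], [0, 0, 0], 3.2], [[0, 0, -10.5], [0, 0, 0], 3.2], [[0, 0, -13], [0, 0, 0], 3.2], [[0, 0, -15], [0, 0, 0], 3.2], [[0, 0, -16], [0, 0, 0], 3.2], [[0, 0, -16], [0, 0, 0], 3.2], [[0, 0, -16], [0, 0, 0], 3.2]]}}

```text
time: 22.23
position: [0.6908, -0.0665, 0.2427]
orientation: [180.0, -0.1, -0.6]
force: [0.1, -0.9, -0.2]
finger_gap: 0.362
grip_force: 0.0
```

Call:
{"fn": "servo_tool", "kwargs": {"moves": [[[0, -1, 0], [0, 0, 0], 3.2], [[0, -3, 0], [0, 0, 0], 3.2], [[0, -6, 0], [0, 0, 0], 3.2], [[0, -9, 0], [0, 0, 0], 3.2], [[0, -12, 0], [0, 0, 0], 3.2], [[0, -15, 0], [0, 0, 0], 3.2], [[0, -18, 0], [0, 0, 0], 3.2], [[0, -21, 0], [0, 0, 0], 3.2], [[0, -24, 0], [0, 0, 0], 3.2], [[0, -27, 0], [0, 0, 0], 3.2], [[0, -29, 0], [0, 0, 0], 3.2], [[0, -30, 0], [0, 0, 0], 3.2], [[0, -30, 0], [0, 0, 0], 3.2], [[0, -30, 0], [0, 0, 0], 3.2]]}}

```text
time: 23.4
position: [0.6932, 0.2335, 0.2405]
orientation: [179.9, 0.1, -0.6]
force: [-0.1, 0.6, 1.0]
finger_gap: 0.364
grip_force: 0.0
```

```bash
python3 - <<'E'
from h import *
s=readout.state(); print(s["time"],s["position"],s["force"])
p=ang(); q=ang("top")
for n in ("post","nest","eye_lens"): 
  for c in ("scene","top"): print(n,c,[(np.round(r["position"],3).tolist(),r["conf"]) for r in viewer.mark_of(c,n)])
cv2.imwrite("pics/fin.png",np.vstack([cv2.resize(p[80:220,80:300],(471,300)),cv2.resize(q[110:250,240:460],(471,300))]))
E
```

```text
23.4 [0.6931842  0.23350761 0.24046009] [-0.0789768   0.58796377  0.97104029]
scene 87 [ 0.445 -0.144  0.093] ang -150.3 R 0.159
scene 215 [ 0.503 -0.112  0.093] ang -149.7 R 0.092
scene 233 [ 0.586 -0.158  0.093] ang -88.0 R 0.093
scene 65 [ 0.502 -0.029  0.095] ang 156.1 R 0.089
scene 27 [0.576 0.045 0.094] ang 93.4 R 0.111
scene 47 [0.598 0.043 0.091] ang 81.9 R 0.109
scene 45 [ 0.693 -0.064  0.093] ang 0.6 R 0.11
top 25 [ 0.69  -0.065  0.094] ang 0.2 R 0.107
top 191 [0.582 0.032 0.094] ang 90.4 R 0.097
top 195 [ 0.581 -0.161  0.094] ang -91.0 R 0.096
top 195 [ 0.499 -0.016  0.094] ang 149.9 R 0.097
top 220 [ 0.496 -0.115  0.093] ang -150.2 R 0.101
top 42 [ 0.444 -0.144  0.093] ang -150.5 R 0.16
post scene [([0.686, -0.066, 0.08], 0.65), ([0.503, -0.111, 0.048], 0.59), ([0.502, -0.114, 0.042], 0.57)]
post top [([0.692, -0.065, 0.078], 0.62)]
nest scene [([0.503, -0.113, 0.042], 0.66), ([0.493, 0.409, 0.002], 0.53)]
nest top [([0.501, -0.114, 0.042], 0.78), ([0.74, 0.222, -0.003], 0.58)]
eye_lens scene [([0.46, -0.134, 0.072], 0.78), ([0.569, 0.189, 0.027], 0.65), ([0.373, 0.505, 0.031], 0.56)]
eye_lens top [([0.468, -0.132, 0.074], 0.78), ([0.371, 0.504, 0.029], 0.69)]
```

View pics/fin.png

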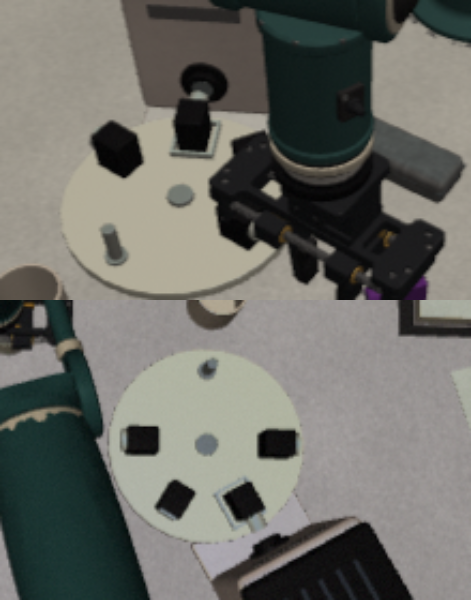

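The final view shows the eye seated in its nest, with the barrel facing the nozzle at scene crop (200,90). The post is at 0.2°, a turn of about 119–120° from its starting 119.2°, so it rests in the click.

```bash
python3 -c "
from cell import hand_in; print(hand_in())"
```

```text
the job is handed in; nothing more can be done
None
```

The long-barrel eye is seated upright in the nest with its barrel facing the measuring window, the carousel rests in its click position, and the job was handed in at about 23.5 s; no verdict came back.

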